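# Cure the piece in the square mould: place the lamp, then click its timer to six

## Task

The resin piece in the square mould is ready to cure: lift the cordless curing lamp off its charging pad by its square grey housing (not by the knob or the ring on top), set it down gently and flat inside the mould's square rim, and let go. Only then turn the black timer knob on top of the lamp clockwise, click by click, to six clicks from zero (the sixth short tick after the long zero tick) and let go of it, without turning the metal brightness ring under the knob and without knocking over the cups, bottle, jar or glass.

Things in the scene. Friction and masses are not known exactly. Their poses are not given: they have to be found in the camera images.
- lamp: Loose curing lamp, 0.34 to 0.53 kg: grey housing 64 x 64 mm, 46 mm high, knob and ring on top. Origin: centre of underside; z up, x and y along its sides. Starts upright on the pad (underside 8 mm above the table), any yaw up to 75 degrees. Grip across two opposite sides about 32 mm above its underside; the knob, between the fingers, reaches 77 mm up. May stand any of four ways round in the mould.
- lamp_base (a point): Centre of the lamp's underside (lamp axes).
- dial_top (a point): Centre of the timer knob's top face, on the lamp's axis, 77 mm above the lamp's underside. Black fluted cylinder, 36 mm across, 24 mm tall (53 to 77 mm above the underside), can be gripped at any yaw. The ring lies 1 mm below its foot: keep fingertips 56 mm or more above the lamp's underside.
- dial_pointer (a point): Outer end of the white pointer line on the knob's top, 16.5 mm from the knob's axis. At zero it points along the lamp's -x, to the long tick.
- dial (a joint): Knob angle relative to the housing, rad, grows clockwise seen from above; stops at 0 (zero tick) and 4.19 (ten clicks). One click is 24 degrees (0.419); one white tick on the housing per click, the zero tick longer and thicker; six clicks is 2.513. A sprung detent (0.05 N m) pulls the knob to the nearest click when let go. Starts on click 0, 1 or 2. Turns with the fingers.
- ring (a joint): Angle of the metal brightness ring (44 mm across, 46 to 52 mm above the lamp's underside, with a small tab) around and under the knob, rad; starts at 0 (tab at the middle of three dots), turns easily, no detents. Must stay.
- ring_tab (a point): Tip of the ring's tab, 24.5 mm from the lamp's axis, at the ring's upper face.
- pad: Fixed round black charging pad, 104 mm across, 8 mm high, origin at the centre of its underside on the table.
- pad_top (a point): Centre of the charging pad's top face.
- mould: Fixed white square mould, 88 x 88 mm outside, 14 mm high; square pocket 72 x 72 mm (4 mm play each side of the lamp), its floor 8 mm above the table, 6 mm below the rim's top; an amber round piece with a pressed flower lies flush in the floor. Origin: centre of underside, x and y along its sides; yaw -29 to 29 degrees.
- mould_floor (a point): Centre of the mould's pocket floor, where the centre of the lamp's underside belongs; mould axes.
- coaster_mould: Fixed empty round white mould, 100 mm across, 14 mm high: not to be used.
- cup_a: Loose clear plastic cup, 70 mm across, 90 mm high, upright beyond the work area; bystander.
- cup_b: Another such cup; bystander.
- resin_bottle: Loose white bottle, 60 mm across, 150 mm high, upright; bystander.
- hardener_jar: Loose amber jar, 64 mm across, 85 mm high, upright; bystander.
- goblet: Loose green glass goblet, 72 mm across, 130 mm high, upright; bystander.
There are look-alikes about, which are no part of the job. What is shaped like the lamp but blue or yellow is not meant. What is shaped like the mould but brown or turquoise is not meant.

How it is judged:
By the outcome, as a careful person would: the job done as asked, in the order asked, and still so for the second after the job is handed in, with the robot touching nothing.
It also fails if it takes over 50 s, if anything falls off the work surface, if the arm or the gripper's body presses on something with over 40 N, if the wrist force passes 120 N, or if a joint passes its speed limit or range.

## Robot

A 7-joint arm with a two-finger parallel gripper is mounted at the origin on the work surface. World frame = base frame: x ahead of the robot, y to its left, z up, the work surface at z = 0. Lengths are in m, angles in rad, forces in N, time in s.
With the tool pointing down it reaches from about 0.35 to 0.9 m from the base axis. Payload 7.2 kg.
Tool frame: the origin (TCP) lies midway between the tips of the shut fingers; the grasp point (between the pads) lies r.tcp_to_grasp behind it (r.tcp_to_grasp is the distance from the TCP to the grasp point, in m); x points along the fingers, z is the direction in which the jaws open and shut, and the axes are right-handed (so a half turn about x gives the same grasp; the last joint's range is limited). The gripper opens to 88 mm and grips with 3 to 60 N. Pads are 20 mm wide; open, the fingers measure 115 mm over their backs; the gripper's body (75 mm by 178 mm) begins 61 mm behind the grasp point.
Start: joints at [-1.391, 0.411, -0.013, 1.596, 0.006, 1.134, -0.082], TCP at [0.153, 0.606, 0.223] pointing down, gripper open.
Joint ranges: [-2.95, 2.95], [-0.29, 1.99], [-1.47, 1.44], [0.14, 2.54], [-1.03, 4.17], [0.13, 1.85], [-2.86, 2.86]. Speed limits (rad/s): [2.39, 2.39, 3.01, 3.01, 3.14, 3.14, 3.14].

## Interface

Orientations are given as a rotation vector (axis times angle).
In Python, from workcell import r, imaging gives the robot as it stands. The module is installed in compiled form; this text tells all that it offers.
- The arm moves only by the tool move_arm, never from a script. Its argument "commands" is a list of rows, each a list of 7 numbers: the turn, a rotation vector about the tool's x, y, z in rad, then the shift along the tool's x, y, z in mm, then the opening, from 0 (shut) to 1 (fully open). A call has 1 to 10 rows; each row shifts and turns the commanded pose from where the row before left it, along the tool's axes as they then stand; what a row does not reach is not made up. A row lasts 1/10 s, in which the tool goes at most 50 mm and 8.59 degrees, less where a joint would pass 70% of its speed; a pose out of reach is approached as far as the arm can. A call with a gripper value outside its range is refused whole. The fingers move at their own pace and stop on an object; "force" is the grip in N (left out, the last holds). Time passes only in rows, so rows that do not move let the fingers close. It gives the time, the measured TCP pose, the force and the opening at its end, in the units of the state.
- r.state(): the state, without advancing time (a new reading comes with each control period).
- imaging.read_camera(name): name is "side" or "top"; returns a dict with "frame" (400x640x3 uint8, blue, green, red), "intrinsics" (3x3 intrinsics, pixels), "R" (3x3) and "t" (3): a world point X has camera coordinates R X + t. Camera axes: x right, y down, z forward; pixel columns grow to the right and rows downward; lengths in m; the calibration is good to about 2 mm. A picture is of the moment at which its call begins. There is no depth.
- r.finish_job(): hands the job in, once; it reports no verdict.
The state is a dict: "time": time; "q": joint angles; "qvel": joint speeds; "joint_efforts": joint torques, N m; "eef_pos": TCP position; "eef_rot": TCP orientation; "wrist_force": force on the tool from outside, world axes, zero at the start; "ft_torque": the same for the moment, N m; "finger_gap": finger opening in m.
Only numpy, scipy, OpenCV 4.12 (cv2) and the standard library are available. Lean on these libraries where they do the work, as an engineer would, in place of code of your own. Each camera call takes 0.05 s, during which the arm holds its last target.

## Working session

There is one attempt and no reset: what is moved stays moved. The work goes in short steps, Python scripts to look and compute and a tool call to move; the robot and the scene stay as the last step left them, time stands still between calls to the robot, and variables do not carry over. Pictures are saved under pics/ and viewed, and the job is handed in when it is done.

Besides the shell and the picture viewer there is one more tool, called after ">>>" by a JSON object that holds its "api" and its "payload", one argument or row to a line. move_arm: Moves the arm, as the interface text tells. Its arguments: {"type":"object","properties":{"commands":{"type":"array"},"force":{"type":"number"}},"required":["commands"]}

```bash
mkdir -p pics; cat > h.py <<'E'
import numpy as np, cv2
from workcell import r, imaging
from scipy.spatial.transform import Rotation as Ro
def cam(n): return imaging.read_camera(n)
def ray(c,u,v,z):
    K,R,t=np.array(c["intrinsics"]),np.array(c["R"]),np.array(c["t"])
    d=R.T@np.linalg.solve(K,[u,v,1.]); o=-R.T@t
    return o+d*(z-o[2])/d[2]
def proj(c,X):
    K,R,t=np.array(c["intrinsics"]),np.array(c["R"]),np.array(c["t"])
    p=K@(R@np.array(X)+t); return p[:2]/p[2]
E
python3 - <<'E'
from h import *
s=r.state(); print({k:np.round(v,3).tolist() for k,v in s.items()}, r.tcp_to_grasp)
for n in("top","side"):
    c=cam(n); cv2.imwrite(f"pics/{n}0.png",c["frame"]); print(n,np.round(c["intrinsics"],1).tolist(),np.round(c["R"],3).tolist(),np.round(c["t"],3).tolist())
E
```

```text
{'time': 0.0, 'q': [-1.391, 0.412, -0.013, 1.597, 0.006, 1.134, -0.082], 'qvel': [-0.001, -0.0, 0.001, 0.001, -0.0, 0.001, -0.0], 'joint_efforts': [-0.001, -58.795, 0.641, -29.107, -0.054, 0.019, 0.0], 'eef_pos': [0.153, 0.605, 0.222], 'eef_rot': [-1.026, 1.318, 1.024], 'wrist_force': [0.064, 0.264, 0.692], 'ft_torque': [-0.024, -0.022, -0.002], 'finger_gap': 0.088} 0.0187
top [[506.0, 0.0, 319.0], [0.0, 506.0, 203.9], [0.0, 0.0, 1.0]] [[0.023, -1.0, 0.006], [-0.978, -0.024, -0.207], [0.207, -0.001, -0.978]] [0.036, 0.504, 1.599]
side [[376.8, 0.0, 312.2], [0.0, 376.8, 202.3], [0.0, 0.0, 1.0]] [[0.973, -0.229, 0.008], [-0.153, -0.675, -0.722], [0.171, 0.702, -0.692]] [-0.46, 0.179, 1.211]
```

View pics/top0.png

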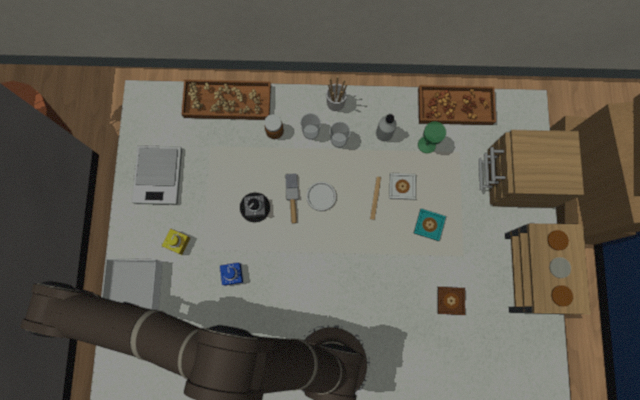

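View pics/side0.png

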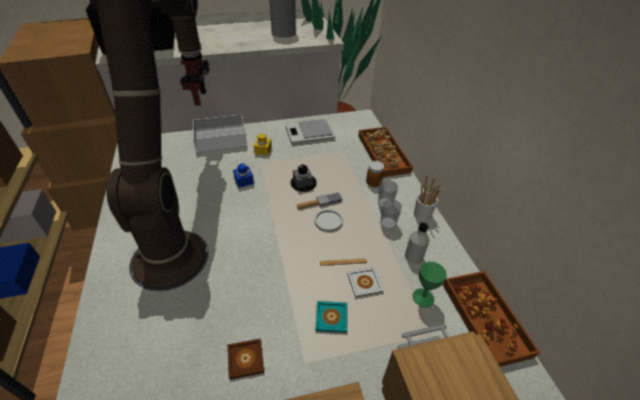

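Lamp candidates in the top view are grey on the black pad (254,207), blue (232,273) and yellow (176,241). I choose the grey one. Mould candidates are white square (403,186), turquoise (430,224), brown (451,300) and round white (322,197). I choose the white square. Next I check both choices in close crops.

```bash
python3 - <<'E'
from h import *
f=cv2.imread("pics/top0.png"); g=cv2.imread("pics/side0.png")
a=lambda im,u,v,w=20:cv2.resize(im[v-w:v+w,u-w:u+w],(390,290) if 0 else (390,390),interpolation=cv2.INTER_CUBIC)
top=np.hstack([a(f,254,207),a(f,403,186)])
cv2.imwrite("pics/crop0.png",top)
cv2.imwrite("pics/crop1.png",np.hstack([a(g,303,178),a(g,365,282)]))
E
```

```text
(no output)
```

View pics/crop0.png

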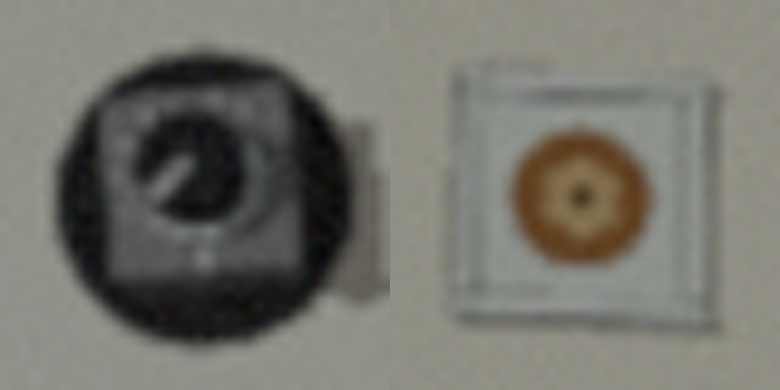

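View pics/crop1.png

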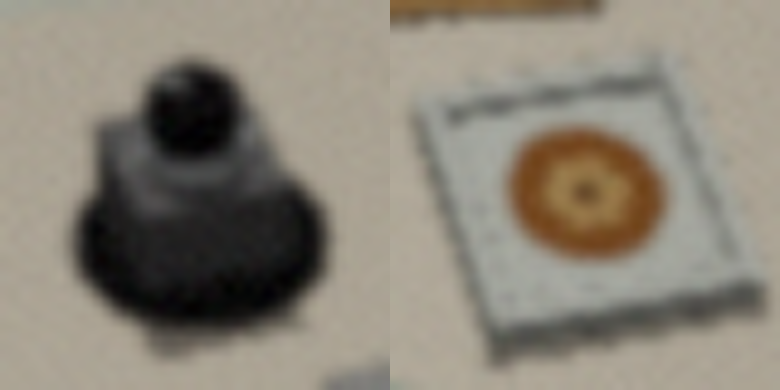

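```bash
cat >> h.py <<'E'
def avg(n,k=8):
    fs=[cam(n) for _ in range(k)]; c=fs[0]; c["frame"]=np.mean([f["frame"].astype(float) for f in fs],0); return c
def crop(c,u,v,w,s=16):
    im=np.clip(c["frame"],0,255).astype(np.uint8)[v-w:v+w,u-w:u+w]
    return cv2.resize(im,None,fx=s,fy=s,interpolation=cv2.INTER_CUBIC)
def px(x,u,v,w,s=16): # crop px-> image px
    return (np.array(x,float)+.5)/s-.5+np.array([u-w,v-w])
E
python3 - <<'E'
from h import *
import pickle
t=avg("top"); s=avg("side"); pickle.dump((t,s),open("a.pkl","wb"))
def st(im): 
    g=im.astype(float); g=(g-g.min())/(np.percentile(g,99)-g.min()); return np.clip(g**.6*255,0,255).astype(np.uint8)
cv2.imwrite("pics/l1.png",st(crop(t,254,207,18)))
cv2.imwrite("pics/l2.png",np.hstack([cv2.resize(st(crop(s,303,178,18)),(390,390)),cv2.resize(st(crop(t,403,186,18)),(390,390))]))
E
```

```text
(no output)
```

View pics/l1.png

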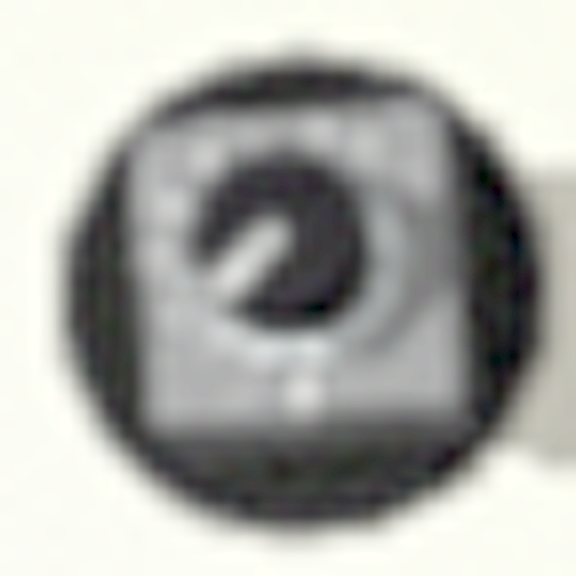

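View pics/l2.png

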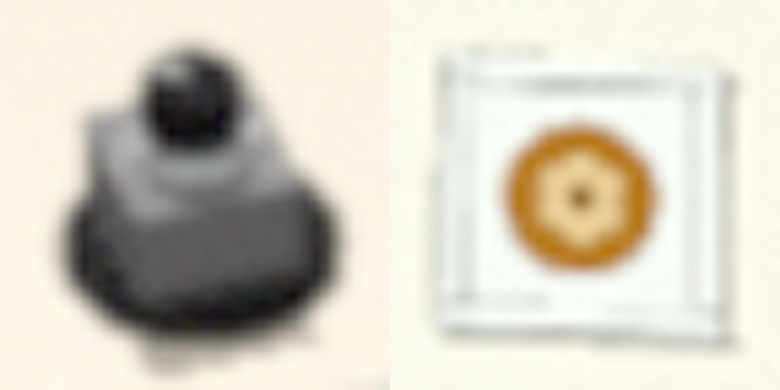

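```bash
cat > m.py <<'E'
from h import *
import pickle
def quad(c,mask,u,v,w,s=16):
    cs,_=cv2.findContours(mask,cv2.RETR_EXTERNAL,cv2.CHAIN_APPROX_NONE)
    k=max(cs,key=cv2.contourArea); return k
t,s=pickle.load(open("a.pkl","rb"))
u,v,w=254,207,18
im=crop(t,u,v,w); g=im.max(2)
print("levels pad",g[470,250],g[300,100],"housing",g[380,220],g[400,400],"front",g[450,300],"bg",g[20,20])
E
python3 - <<'E'
exec(open("m.py").read())
# knob: dark blob inside; pad
print([int(x) for x in g[380,60:560:12]])
print([int(x) for x in g[60:540:12,150]]); print([int(x) for x in g[60:540:12,420]])
E
```

```text
levels pad 25 24 housing 85 72 front 30 bg 145
[131, 101, 57, 29, 22, 23, 25, 47, 75, 85, 86, 85, 85, 85, 86, 88, 88, 85, 80, 93, 107, 104, 88, 84, 86, 86, 86, 86, 87, 86, 85, 86, 81, 64, 38, 23, 17, 18, 30, 58, 86, 96]
[144, 144, 139, 118, 86, 62, 65, 75, 83, 86, 87, 89, 89, 86, 80, 84, 90, 87, 79, 71, 68, 67, 64, 61, 62, 63, 63, 62, 61, 60, 51, 36, 26, 30, 42, 78, 117, 137, 144, 145]
[136, 109, 69, 55, 68, 82, 83, 85, 87, 90, 88, 78, 63, 56, 56, 57, 58, 58, 56, 55, 57, 65, 74, 82, 85, 86, 85, 85, 77, 59, 42, 32, 27, 25, 23, 25, 45, 85, 121, 143]
```

```bash
cat >> m.py <<'E'
def cross(p,th,up=True):
    for i in range(len(p)-1):
        if (p[i]<th<=p[i+1]): return i+(th-p[i])/(p[i+1]-p[i])
def W(pts,z): return np.array([ray(t,*px(p,u,v,w),z)[:2] for p in pts])
def line(P):
    l=cv2.fitLine(P.astype(np.float32),cv2.DIST_HUBER,0,.01,.01).ravel().astype(float); return l
g=g.astype(float)
L=[(120-20+cross(g[y,100:230],54),y) for y in range(160,400,8)]
R_=[(500-cross(g[y,500:400:-1],54),y) for y in range(160,400,8)]
B=[(x,480-cross(g[480:380:-1,x],55)) for x in list(range(180,270,8))+list(range(330,440,8))]
for n,P in (("L",L),("R",R_),("B",B)):
    X=W(P,.054); l=line(X); print(n,np.round(X.mean(0),4),"ang",np.round(np.degrees(np.arctan2(l[1],l[0])),1), "res",np.abs((X-l[2:])@[-l[1],l[0]]).max().round(4))
E
python3 - <<'E'
exec(open("m.py").read())
d=(g<58).astype(np.uint8); 
n,lab,stt,cen=cv2.connectedComponentsWithStats(d)
for i in range(1,n):
    if stt[i,4]>2000: print(stt[i],cen[i].round(1))
i=lab[250,320]; cs,_=cv2.findContours((lab==i).astype(np.uint8),0,1); (cx,cy),rr=cv2.minEnclosingCircle(max(cs,key=cv2.contourArea)); print(cx,cy,rr)
for z in(.085,):print("knob",W([(cx,cy)],z))
# pad circle
b=(g<85).astype(np.uint8); cs,_=cv2.findContours(b,0,1); k=max(cs,key=cv2.contourArea); e=cv2.fitEllipse(k); print("pad",e,W([e[0]],.008))
# lamp centre guess
C=W([(cx,cy)],.085)[0]
im16=g
for rad in (.025,.027,.029):
  row=[]
  for a in range(0,360,8):
    q=proj(t,[C[0]+rad*np.cos(np.radians(a)),C[1]+rad*np.sin(np.radians(a)),.054]); p=(q+.5-np.array([u-w,v-w]))*16-.5
    row.append(int(g[int(round(p[1])),int(round(p[0]))]))
  print(rad,row)
row=[]
for a in range(0,360,6):
    x=[]
    for rad in(.009,.011,.013,.015):
        q=proj(t,[C[0]+rad*np.cos(np.radians(a)),C[1]+rad*np.sin(np.radians(a)),.085]); p=(q+.5-np.array([u-w,v-w]))*16-.5; x.append(g[int(round(p[1])),int(round(p[0]))])
    row.append((a,int(np.mean(x))))
print(row)
E
```

```text
levels pad 25 24 housing 85 72 front 30 bg 145
L [0.4903 0.2912] ang 8.3 res 0.0007
R [0.4918 0.2284] ang 8.1 res 0.0039
B [0.4615 0.2551] ang -83.3 res 0.0007
[  152    62   271    67 10007] [285.3  93.3]
[   68   102   479   426 73622] [329.4 358.7]
[  188   147   188   185 23125] [292.1 237.3]
285.75701904296875 241.79183959960938 97.99279022216797
knob [[0.4915707  0.25759623]]
pad ((308.1433410644531, 295.01043701171875), (476.9743347167969, 496.71771240234375), 84.8812026977539) [[0.49644338 0.26247343]]
0.025 [55, 43, 41, 39, 33, 35, 37, 40, 55, 56, 68, 83, 94, 93, 95, 92, 93, 90, 85, 87, 89, 85, 104, 116, 92, 87, 87, 83, 79, 76, 73, 68, 60, 55, 54, 55, 56, 54, 56, 65, 69, 77, 82, 73, 65]
0.027 [81, 61, 58, 58, 50, 57, 58, 64, 80, 78, 85, 93, 91, 93, 95, 90, 88, 87, 85, 90, 90, 84, 95, 103, 83, 80, 86, 86, 85, 82, 82, 79, 69, 58, 52, 53, 54, 54, 62, 72, 77, 86, 94, 85, 85]
0.029 [92, 75, 74, 78, 65, 83, 77, 80, 102, 89, 97, 97, 85, 88, 94, 88, 86, 86, 85, 91, 88, 75, 77, 81, 65, 68, 77, 85, 86, 86, 85, 84, 72, 57, 47, 48, 50, 54, 70, 84, 84, 86, 98, 90, 93]
[(0, 24), (6, 24), (12, 24), (18, 24), (24, 24), (30, 25), (36, 25), (42, 25), (48, 25), (54, 26), (60, 26), (66, 27), (72, 29), (78, 31), (84, 36), (90, 41), (96, 49), (102, 63), (108, 80), (114, 97), (120, 109), (126, 110), (132, 101), (138, 83), (144, 62), (150, 44), (156, 31), (162, 25), (168, 23), (174, 24), (180, 23), (186, 23), (192, 23), (198, 22), (204, 21), (210, 21), (216, 22), (222, 22), (228, 22), (234, 21), (240, 21), (246, 21), (252, 22), (258, 22), (264, 24), (270, 25), (276, 25), (282, 26), (288, 25), (294, 26), (300, 25), (306, 24), (312, 24), (318, 24), (324, 23), (330, 22), (336, 22), (342, 22), (348, 22), (354, 24)]
```

```bash
python3 - <<'E'
from h import *
import pickle
t,s=pickle.load(open("a.pkl","rb"))
for n,c,(u,v,w) in(("top",t,(403,186,22)),("side",s,(365,282,24))):
    im=crop(c,u,v,w); hsv=cv2.cvtColor(im,cv2.COLOR_BGR2HSV)
    am=((hsv[...,1]>110)&(hsv[...,0]<25)).astype(np.uint8); 
    k,lab,st,cen=cv2.connectedComponentsWithStats(am)
    q=lab[im.shape[0]//2,im.shape[1]//2]
    cs,_=cv2.findContours(am,0,1); cs=[k for k in cs if cv2.pointPolygonTest(k,(w*16,w*16),False)>=0]
    e=cv2.fitEllipse(cs[0]); print(n,"amber",e, ray(c,*px(e[0],u,v,w),.008).round(4))
    wm=((hsv[...,1]<30)&(hsv[...,2]>100)).astype(np.uint8)
    print(hsv[w*16-100,w*16-110],hsv[20,20])
    b,g_,r_=[im[...,i].astype(int) for i in range(3)]
    d=b-r_; print([int(x) for x in d[w*16,::24]])
E
```

```text
top amber ((345.1469421386719, 358.17852783203125), (202.08473205566406, 211.34664916992188), 113.90005493164062) [ 0.581  -0.2317  0.008 ]
[ 60   9 146] [ 30  20 143]
[-10, -11, -10, -12, -12, -11, -2, -1, 0, -10, -46, -65, -57, -53, -44, -47, -53, -58, -67, -36, -4, -2, 0, -2, -11, -11, -11, -12, -12, -11]
side amber ((385.31939697265625, 381.87689208984375), (198.90692138671875, 246.1676788330078), 106.02330780029297) [ 0.5817 -0.2307  0.008 ]
[ 27  18 160] [ 18  56 160]
[-23, -22, -23, -24, -22, -22, -13, -5, -5, -7, -12, -54, -87, -81, -77, -72, -63, -70, -79, -82, -87, -64, -20, -6, -5, -6, -11, -21, -24, -23, -22, -23]
```

```bash
python3 - <<'E'
from h import *
import pickle
t,s=pickle.load(open("a.pkl","rb"))
im=crop(t,403,186,18); g=im.astype(float).mean(2); g=np.clip((g-80)/(g.max()-80)*255,0,255).astype(np.uint8)
d=im[...,0].astype(float)-im[...,2]; print(np.percentile(d,[1,20,50,80,99])); d=np.clip((d+20)*8,0,255).astype(np.uint8)
cv2.imwrite("pics/m1.png",cv2.resize(np.hstack([g,d]),(800,400)))
st=np.array(s["frame"]); im=crop(s,303,178,14,28); cv2.imwrite("pics/m2.png",np.clip((im/255.)**.5*255*1.2,0,255).astype(np.uint8)[:600,:784])
print(r.tcp_to_grasp, Ro.from_rotvec(r.state()["eef_rot"]).as_matrix().round(3))
E
```

```text
[-66. -12. -11.  -1.   0.]
0.0187 [[-0.    -0.969  0.245]
 [ 0.     0.245  0.969]
 [-1.     0.    -0.   ]]
```

View pics/m1.png

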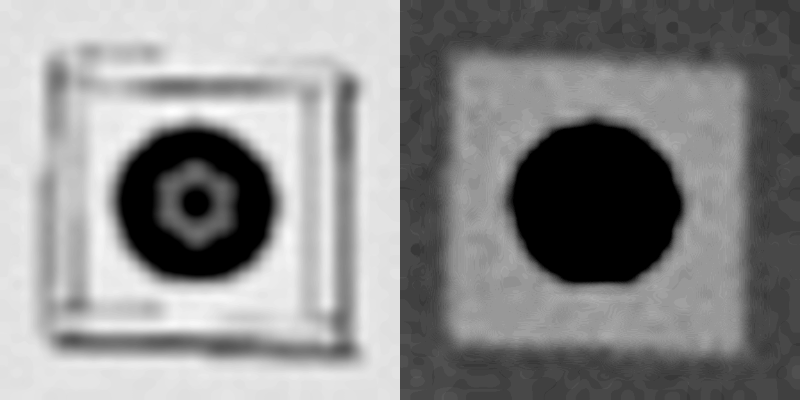

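View pics/m2.png

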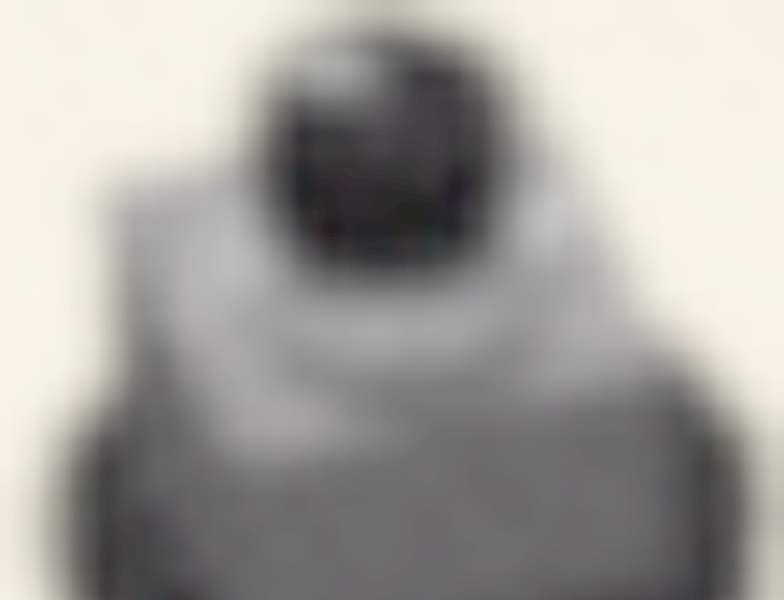

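```bash
python3 - <<'E'
from h import *
import pickle
t,s=pickle.load(open("a.pkl","rb"))
for n,c,(u,v,w),th in(("top",t,(403,186,18),-6),("side",s,(365,282,22),-15)):
    f=c["frame"]; d=(f[...,0]-f[...,2])[v-w:v+w,u-w:u+w]
    d=cv2.resize(d,None,fx=16,fy=16,interpolation=cv2.INTER_CUBIC); d=cv2.GaussianBlur(d,(0,0),8)
    m=(d>th).astype(np.uint8)
    cs,_=cv2.findContours(m,0,1); k=max(cs,key=cv2.contourArea)
    X=np.array([ray(c,*px(p[0],u,v,w),.014)[:2] for p in k],np.float32)
    X=X-np.float32([.58,-.23])
    b=cv2.minAreaRect(X); print(n,np.array(b[0])+[.58,-.23],b[1],b[2])
    c0=np.array(b[0])
    # side fits
    for a in (0,90,180,270):
        th_=np.radians(b[2]+a); e=np.array([np.cos(th_),np.sin(th_)]); q=X-c0; al=q@e; pe=q@[-e[1],e[0]]
        P=X[(al>.034)&(np.abs(pe)<.032)]; l=cv2.fitLine(P,cv2.DIST_HUBER,0,.01,.01).ravel()
        print(a,(P.mean(0)+[.58,-.23]).round(4), (np.degrees(np.arctan2(l[1],l[0]))%90).round(2))
E
```

```text
top [ 0.57983151 -0.23098265] (0.09047413617372513, 0.09085783362388611) 89.03694915771484
0 [ 0.5805 -0.1864] 88.09
90 [ 0.5349 -0.2302] 89.05
180 [ 0.5789 -0.2757] 88.2
270 [ 0.6245 -0.2317] 88.62
side [ 0.57992806 -0.23590729] (0.09898684173822403, 0.09156790375709534) 88.69396209716797
0 [ 0.5809 -0.1869] 89.11
90 [ 0.5344 -0.2353] 88.9
180 [ 0.5786 -0.2847] 89.26
270 [ 0.6252 -0.2373] 88.71
```

```bash
cat >> h.py <<'E'
def plan(p,az=None):
    s=r.state(); M=Ro.from_rotvec(s["eef_rot"]).as_matrix()
    print("t",round(s["time"],2),"pos",np.round(s["eef_pos"],4),"jaw az",round(np.degrees(np.arctan2(M[1,2],M[0,2])),2),"tilt",np.round(M[2],4),"F",np.round(s["wrist_force"],1),"gap",round(s["finger_gap"],4),"q7",np.round(s["q"],2)[6])
    print("shift mm",np.round(M.T@(np.array(p)-s["eef_pos"])*1000,1))
    if az is not None:
        T=np.array([[0,np.sin(np.radians(az)),np.cos(np.radians(az))],[0,-np.cos(np.radians(az)),np.sin(np.radians(az))],[-1,0,0]])
        print("turn",np.round(Ro.from_matrix(M.T@T).as_rotvec(),4),"shift in target axes",np.round(T.T@(np.array(p)-s["eef_pos"])*1000,1))
E
python3 -c "
from h import *
plan([.493,.260,.16],97.5)"
```

```text
t 0.9 pos [0.1533 0.6059 0.2227] jaw az 75.8 tilt [-1.  0. -0.] F [ 0.2  0.3 -0.9] gap 0.088 q7 -0.08
shift mm [  62.6 -414.2 -252. ]Traceback (most recent call last):
  File "<string>", line 3, in <module>
    plan([.493,.260,.16],97.5)
    ~~~~^^^^^^^^^^^^^^^^^^^^^^
  File "h.py", line 25, in plan
    print("turn",np.round(Ro.from_matrix(M.T@T).as_rotvec(),4),"shift in target axes",np.round(T.T@(np.array(p)-s["eef_pos"])*1000,1))
                          ~~~~~~~~~~~~~~^^^^^^^
  File "scipy/spatial/transform/_rotation.pyx", line 1143, in scipy.spatial.transform._rotation.Rotation.from_matrix
ValueError: Non-positive determinant (left-handed or null coordinate frame) in rotation matrix 0: [[ 9.99999999e-01 -4.84973363e-05  7.31720649e-06]
 [-4.77665903e-05 -9.29153234e-01  3.69694828e-01]
 [ 1.11304084e-05  3.69694828e-01  9.29153235e-01]].
```

>>> {"api": "move_arm", "payload": {
  "commands": [
    [0,0,0,0,-20,-12,1],
    [0,0,0,0,-42,-25,1],
    [0,0,0,0,-44,-27,1],
    [0,0,0,0,-44,-27,1],
    [0,0,0,0,-44,-27,1],
    [0,0,0,0,-44,-27,1],
    [0,0,0,0,-44,-27,1],
    [0,0,0,0,-44,-27,1],
    [0,0,0,0,-44,-27,1],
    [0,0,0,0,-44,-25,1]
  ],
  "force": 25
}}

```text
time: 1.9
eef_pos: [0.4859, 0.2679, 0.223]
eef_rot: [-1.025, 1.315, 1.025]
wrist_force: [0.4, 0.8, 0.9]
finger_gap: 0.0878
```

>>> {"api": "move_arm", "payload": {
  "commands": [
    [-0.1,0,0,0,0,0,1],
    [-0.1,0,0,0,0,0,1],
    [-0.1,0,0,0,0,0,1],
    [-0.08,0,0,0,0,0,1],
    [0,0,0,0,0,0,1]
  ]
}}

```text
time: 2.4
eef_pos: [0.4848, 0.2695, 0.2227]
eef_rot: [-1.307, 1.143, 1.307]
wrist_force: [-1.0, 1.0, 0.1]
finger_gap: 0.0876
```

```bash
python3 -c "
from h import *
plan([.493,.260,.16],97.5)"
```

```text
t 2.4 pos [0.4848 0.2695 0.2227] jaw az 97.63 tilt [-1.e+00 -1.e-04  2.e-04] F [-1.   1.   0.1] gap 0.0876 q7 1.15
shift mm [ 62.7  -6.8 -10.5]Traceback (most recent call last):
  File "<string>", line 3, in <module>
    plan([.493,.260,.16],97.5)
    ~~~~^^^^^^^^^^^^^^^^^^^^^^
  File "h.py", line 25, in plan
    print("turn",np.round(Ro.from_matrix(M.T@T).as_rotvec(),4),"shift in target axes",np.round(T.T@(np.array(p)-s["eef_pos"])*1000,1))
                          ~~~~~~~~~~~~~~^^^^^^^
  File "scipy/spatial/transform/_rotation.pyx", line 1143, in scipy.spatial.transform._rotation.Rotation.from_matrix
ValueError: Non-positive determinant (left-handed or null coordinate frame) in rotation matrix 0: [[ 9.99999982e-01  9.70771995e-05  1.61040745e-04]
 [ 9.74358002e-05 -9.99997513e-01 -2.22825852e-03]
 [-1.60824032e-04 -2.22827417e-03  9.99997504e-01]].
```

```bash
sed -i 's/T=np.array(\[\[0,np.sin(np.radians(az))/T=np.array([[0,-np.sin(np.radians(az))/; s/\[0,-np.cos(np.radians(az)),np.sin/[0,np.cos(np.radians(az)),np.sin/' h.py; python3 -c "
from h import *
plan([.493,.260,.0215],97.5)"
```

```text
t 2.4 pos [0.4848 0.2695 0.2227] jaw az 97.63 tilt [-1.e+00 -1.e-04  2.e-04] F [-1.   1.   0.1] gap 0.0876 q7 1.15
shift mm [201.2  -6.8 -10.5]
turn [0.0022 0.0002 0.0001] shift in target axes [201.2  -6.9 -10.5]
```

>>> {"api": "move_arm", "payload": {
  "commands": [
    [0,0,0,20,-3,-5,1],
    [0,0,0,30,-4,-5,1],
    [0,0,0,30,0,0,1],
    [0,0,0,30,0,0,1],
    [0,0,0,30,0,0,1],
    [0,0,0,0,0,0,1]
  ]
}}

```text
time: 3.0
eef_pos: [0.4907, 0.2594, 0.0793]
eef_rot: [-1.304, 1.151, 1.307]
wrist_force: [-0.5, 0.5, 0.7]
finger_gap: 0.0882
```

```bash
python3 -c "
from h import *
plan([.493,.260,.0215],97.5)
a=cam('top');b=cam('side')
cv2.imwrite('pics/g1.png',np.hstack([cv2.resize(crop(a,254,207,30,13),(400,400)),cv2.resize(crop(b,303,170,36,11),(400,400))]))"
```

```text
t 3.0 pos [0.4907 0.2594 0.0793] jaw az 97.47 tilt [-1.      0.0058 -0.0029] F [-0.5  0.5  0.7] gap 0.0882 q7 1.19
shift mm [57.8 -2.7  0.5]
turn [-0.0006 -0.0029 -0.0058] shift in target axes [57.8 -2.4  0.3]
```

View pics/g1.png

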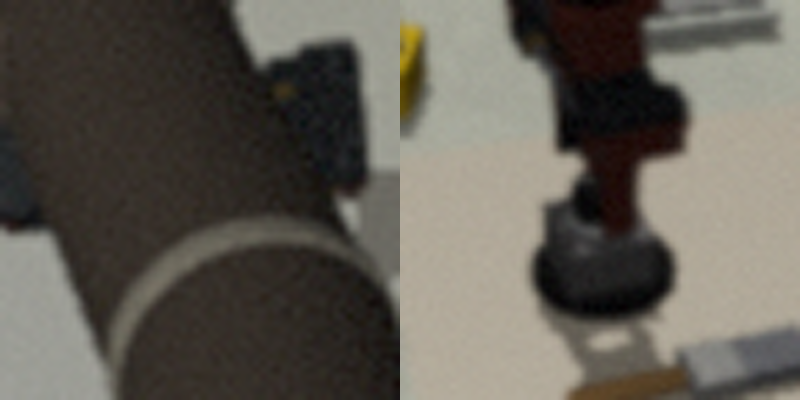

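>>> {"api": "move_arm", "payload": {
  "commands": [
    [0,0,0,18,-2,0,1],
    [0,0,0,20,0,0,1],
    [0,0,0,14,0,0,1],
    [0,0,0,5,0,0,1],
    [0,0,0,0,0,0,1]
  ]
}}

```text
time: 3.6
eef_pos: [0.4951, 0.261, 0.0259]
eef_rot: [-1.306, 1.144, 1.306]
wrist_force: [0.7, 0.1, -0.1]
finger_gap: 0.0878
```

```bash
python3 -c "
from h import *
plan([.493,.260,.0215],97.5)
b=cam('side')
cv2.imwrite('pics/g2.png',crop(b,303,170,30,10))"
```

```text
t 3.6 pos [0.4951 0.261  0.0259] jaw az 97.56 tilt [-1.  0. -0.] F [ 0.7  0.1 -0.1] gap 0.0878 q7 1.21
shift mm [ 4.4  2.2 -0.7]
turn [ 0.0011 -0.     -0.    ] shift in target axes [ 4.4  2.2 -0.7]
```

View pics/g2.png

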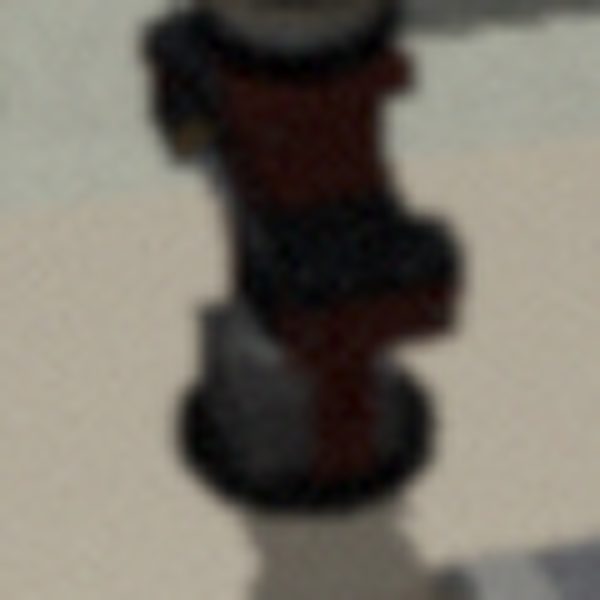

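>>> {"api": "move_arm", "payload": {
  "commands": [
    [0,0,0,4,2,0,1],
    [0,0,0,0,0,0,1],
    [0,0,0,0,0,0,0.5],
    [0,0,0,0,0,0,0.5],
    [0,0,0,0,0,0,0.5],
    [0,0,0,0,0,0,0.5],
    [0,0,0,0,0,0,0.5]
  ],
  "force": 30
}}

```text
time: 4.35
eef_pos: [0.4931, 0.2607, 0.0218]
eef_rot: [-1.306, 1.143, 1.306]
wrist_force: [0.2, 0.7, 2.2]
finger_gap: 0.0641
```

```bash
python3 -c "
from h import *
plan([.493,.260,.0215],97.5)"
```

```text
t 4.35 pos [0.4931 0.2607 0.0218] jaw az 97.58 tilt [-1.e+00 -2.e-04  2.e-04] F [0.2 0.7 2.2] gap 0.0641 q7 1.21
shift mm [ 0.3  0.2 -0.7]
turn [0.0014 0.0002 0.0002] shift in target axes [ 0.3  0.2 -0.7]
```

>>> {"api": "move_arm", "payload": {
  "commands": [
    [0,0,0,-5,0,0,0.5],
    [0,0,0,-15,0,0,0.5],
    [0,0,0,-25,0,0,0.5],
    [0,0,0,-25,0,0,0.5],
    [0,0,0,-20,0,0,0.5],
    [0,0,0,-10,0,0,0.5],
    [0.08,0,0,0,0,0,0.5],
    [0.08,0,0,0,0,0,0.5],
    [0,0,0,0,0,0,0.5]
  ]
}}

```text
time: 5.25
eef_pos: [0.4924, 0.2603, 0.1211]
eef_rot: [-1.188, 1.224, 1.188]
wrist_force: [-0.0, 0.2, -3.8]
finger_gap: 0.0641
```

```bash
python3 -c "
from h import *
plan([.580,-.231,.12],88.6)
b=cam('side')
cv2.imwrite('pics/g3.png',crop(b,303,160,40,10)[:600])"
```

```text
t 5.25 pos [0.4924 0.2603 0.1211] jaw az 88.35 tilt [-1.0e+00  1.1e-03 -8.0e-04] F [-0.   0.2 -3.8] gap 0.0641 q7 1.04
shift mm [   1.4 -101.7 -488.6]
turn [-0.0044 -0.0008 -0.0011] shift in target axes [   1.1  -99.6 -489.1]
```

View pics/g3.png

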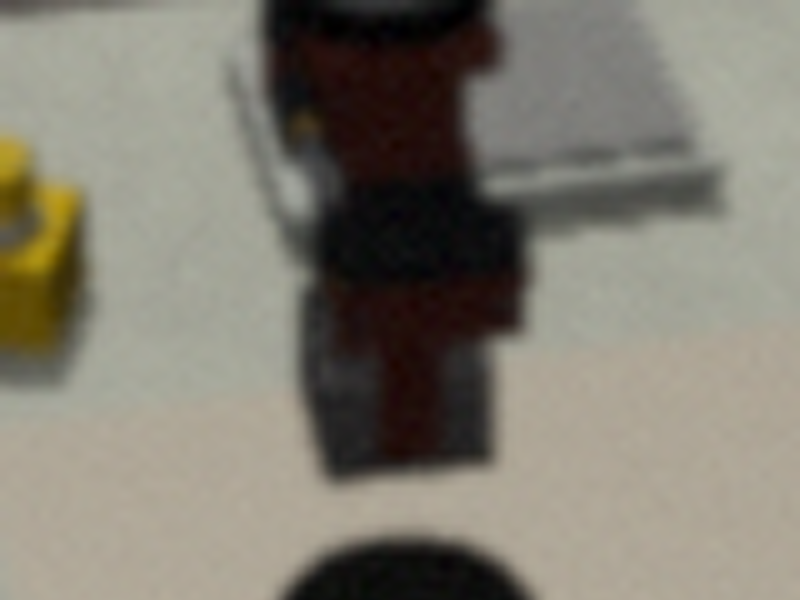

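>>> {"api": "move_arm", "payload": {
  "commands": [
    [-0.004,0,0,0,-3,-15,0.5],
    [0,0,0,0,-6,-30,0.5],
    [0,0,0,0,-8,-40,0.5],
    [0,0,0,0,-8,-40,0.5],
    [0,0,0,0,-8,-40,0.5],
    [0,0,0,0,-8,-40,0.5],
    [0,0,0,0,-8,-40,0.5],
    [0,0,0,0,-8,-40,0.5],
    [0,0,0,0,-8,-40,0.5],
    [0,0,0,0,-8,-40,0.5]
  ]
}}

```text
time: 6.3
eef_pos: [0.557, -0.1076, 0.1212]
eef_rot: [-1.193, 1.219, 1.194]
wrist_force: [0.0, 0.3, -4.3]
finger_gap: 0.0639
```

>>> {"api": "move_arm", "payload": {
  "commands": [
    [0,0,0,0,-8,-40,0.5],
    [0,0,0,0,-8,-35,0.5],
    [0,0,0,0,-6,-25,0.5],
    [0,0,0,0,-4,-15,0.5],
    [0,0,0,0,-2,-9,0.5],
    [0,0,0,0,0,0,0.5],
    [0,0,0,0,0,0,0.5]
  ]
}}

```text
time: 7.0
eef_pos: [0.5823, -0.2289, 0.1213]
eef_rot: [-1.192, 1.219, 1.194]
wrist_force: [0.2, 0.2, -3.9]
finger_gap: 0.0641
```

```bash
python3 -c "
from h import *
plan([.580,-.231,.12],88.6)
b=cam('side')
cv2.imwrite('pics/g4.png',crop(b,365,260,36,10)[:600])"
```

```text
t 7.0 pos [ 0.5823 -0.2289  0.1213] jaw az 88.74 tilt [-1.0e+00  6.0e-04  1.2e-03] F [ 0.2  0.2 -3.9] gap 0.0641 q7 1.99
shift mm [ 1.3  2.2 -2.1]
turn [ 0.0025  0.0012 -0.0006] shift in target axes [ 1.3  2.2 -2.1]
```

View pics/g4.png

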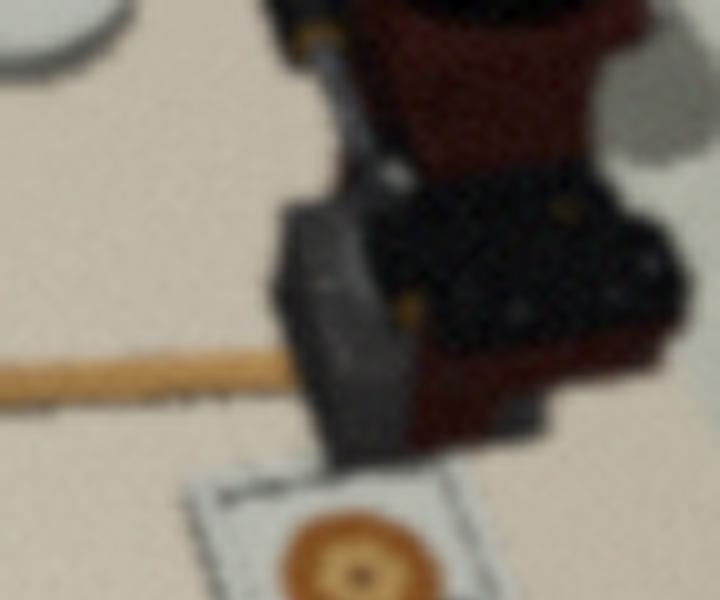

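>>> {"api": "move_arm", "payload": {
  "commands": [
    [0,0,0,10,2,-2,0.5],
    [0,0,0,20,0,0,0.5],
    [0,0,0,25,0,0,0.5],
    [0,0,0,18,0,0,0.5],
    [0,0,0,9,0,0,0.5],
    [0,0,0,0,0,0,0.5],
    [0,0,0,0,0,0,0.5]
  ]
}}

```text
time: 7.75
eef_pos: [0.5806, -0.2325, 0.0401]
eef_rot: [-1.192, 1.22, 1.191]
wrist_force: [-0.2, -0.2, -3.6]
finger_gap: 0.0641
```

```bash
python3 -c "
from h import *
plan([.580,-.231,.0218],88.6)
b=cam('side')
cv2.imwrite('pics/g5.png',crop(b,365,270,30,13)[:600])
a=cam('top')
cv2.imwrite('pics/g6.png',crop(a,403,186,30,13)[:600])"
```

```text
t 7.75 pos [ 0.5806 -0.2325  0.0401] jaw az 88.66 tilt [-1.e+00 -5.e-04 -1.e-04] F [-0.2 -0.2 -3.6] gap 0.0641 q7 2.02
shift mm [18.3  0.6  1.5]
turn [ 0.001  -0.0001  0.0005] shift in target axes [18.3  0.6  1.5]
```

View pics/g5.png

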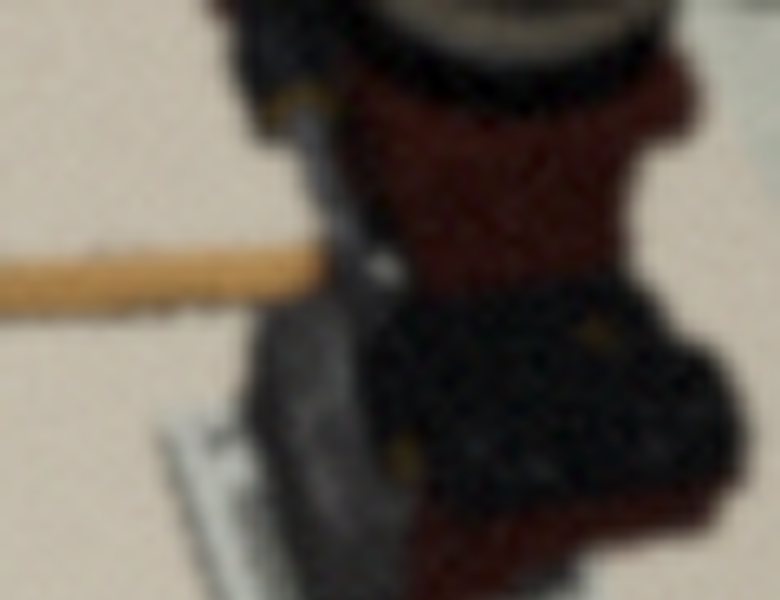

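View pics/g6.png

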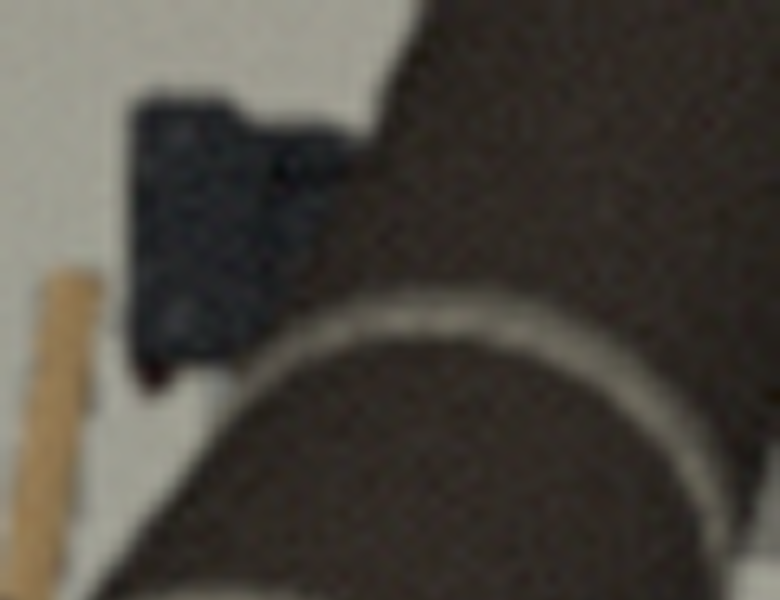

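```bash
python3 -c "
from h import *
b=cam('side')
im=crop(b,370,286,20,28)
cv2.imwrite('pics/g7.png',cv2.resize(np.clip((im/255.)**.6*300,0,255).astype(np.uint8),(600,600)))
plan([.580,-.231,.0218],88.6)
# predicted lamp bottom corners
for z in (.0263,):
  for a in((-1,-1),(1,-1),(-1,1)):
    th=np.radians(-1.4);p=[.5806+.032*(a[0]*np.cos(th)-a[1]*np.sin(th)),-.2325+.032*(a[0]*np.sin(th)+a[1]*np.cos(th)),z]
    q=proj(b,p); print(a,q.round(1),((q-[350,266]+.5)*15).round())
"
```

```text
t 7.9 pos [ 0.581  -0.2328  0.0407] jaw az 88.64 tilt [-1.0e+00 -1.8e-03 -4.0e-04] F [ 0.1 -0.2 -3.8] gap 0.0642 q7 2.02
shift mm [18.9  1.   1.8]
turn [ 0.0007 -0.0004  0.0018] shift in target axes [18.9  1.   1.8]
(-1, -1) [358.  289.3] [127. 356.]
(1, -1) [378.8 285.5] [439. 300.]
(-1, 1) [351.9 271.6] [35. 91.]
```

View pics/g7.png

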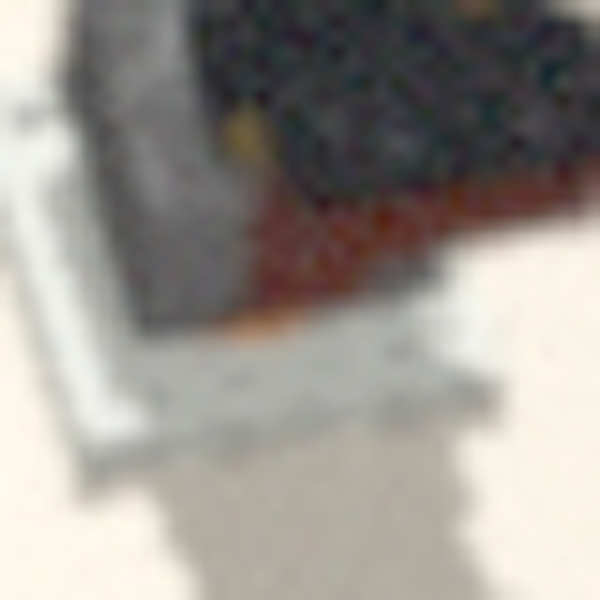

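>>> {"api": "move_arm", "payload": {
  "commands": [
    [0,0,0,5,0,1,0.5],
    [0,0,0,5,0,0,0.5],
    [0,0,0,3,0,0,0.5],
    [0,0,0,2,0,0,0.5],
    [0,0,0,0,0,0,0.5]
  ]
}}

```text
time: 8.4
eef_pos: [0.5799, -0.2316, 0.0241]
eef_rot: [-1.191, 1.221, 1.192]
wrist_force: [0.2, 0.3, -4.0]
finger_gap: 0.0639
```

```bash
python3 -c "
from h import *
plan([.580,-.231,.0218],88.6)"
```

```text
t 8.4 pos [ 0.5799 -0.2316  0.0241] jaw az 88.63 tilt [-1.e+00  8.e-04  2.e-04] F [ 0.2  0.3 -4. ] gap 0.0639 q7 2.02
shift mm [ 2.3 -0.1  0.6]
turn [ 0.0005  0.0002 -0.0008] shift in target axes [ 2.3 -0.1  0.6]
```

Underside is now about 10 mm up, below the rim top (14 mm), with no contact force. I lower the last 2 mm.

>>> {"api": "move_arm", "payload": {
  "commands": [
    [0,0,0,1,0,0,0.5],
    [0,0,0,1,0,0,0.5],
    [0,0,0,0,0,0,0.5],
    [0,0,0,0,0,0,0.5]
  ]
}}

```text
time: 8.8
eef_pos: [0.5803, -0.2316, 0.0227]
eef_rot: [-1.192, 1.22, 1.192]
wrist_force: [0.6, 0.0, -4.6]
finger_gap: 0.0642
```

```bash
python3 -c "
from h import *
plan([.580,-.231,.0218],88.6)"
```

```text
t 8.8 pos [ 0.5803 -0.2316  0.0227] jaw az 88.63 tilt [-1.e+00 -1.e-04  0.e+00] F [ 0.6  0.  -4.6] gap 0.0642 q7 2.02
shift mm [0.9 0.3 0.6]
turn [0.0006 0.     0.0001] shift in target axes [0.9 0.3 0.6]
```

>>> {"api": "move_arm", "payload": {
  "commands": [
    [0,0,0,0.6,0,0,0.5],
    [0,0,0,0,0,0,0.5],
    [0,0,0,0.4,0,0,0.5],
    [0,0,0,0,0,0,0.5]
  ]
}}

```text
time: 9.2
eef_pos: [0.5803, -0.2316, 0.0218]
eef_rot: [-1.192, 1.22, 1.192]
wrist_force: [-1.1, -0.0, -1.3]
finger_gap: 0.064
```

>>> {"api": "move_arm", "payload": {
  "commands": [
    [0,0,0,0.4,0,0,0.5],
    [0,0,0,0,0,0,0.75],
    [0,0,0,0,0,0,0.85],
    [0,0,0,0,0,0,1],
    [0,0,0,0,0,0,1]
  ]
}}

```text
time: 9.7
eef_pos: [0.5804, -0.2317, 0.0213]
eef_rot: [-1.192, 1.22, 1.191]
wrist_force: [-0.3, -0.0, 0.4]
finger_gap: 0.0857
```

>>> {"api": "move_arm", "payload": {
  "commands": [
    [0,0,0,-10,0,0,1],
    [0,0,0,-25,0,0,1],
    [0,0,0,-40,0,0,1],
    [0,0,0,-40,0,0,1],
    [0,0,0,-40,0,0,1],
    [0,0,0,0,0,48,1],
    [0,0,0,0,0,48,1],
    [0,0,0,0,0,48,1],
    [0,0,0,0,0,48,1],
    [0,0,0,0,0,0,1]
  ]
}}

```text
time: 10.7
eef_pos: [0.5851, -0.0308, 0.1768]
eef_rot: [-1.196, 1.212, 1.201]
wrist_force: [0.9, 0.1, -0.4]
finger_gap: 0.0878
```

```bash
python3 - <<'E'
from h import *
import pickle
t,s=avg("top"),avg("side"); pickle.dump((t,s),open("b.pkl","wb"))
def st(im): return np.clip((im/255.)**.6*300,0,255).astype(np.uint8)
a=crop(t,403,182,20);b=crop(s,365,272,20)
cv2.imwrite("pics/p1.png",np.hstack([cv2.resize(st(a),(400,400)),cv2.resize(st(b),(400,400))]))
cv2.imwrite("pics/p2.png",np.array(t["frame"]).astype(np.uint8))
plan([.58,-.231,.15])
E
```

```text
t 11.5 pos [ 0.5848 -0.0397  0.1762] jaw az 88.63 tilt [-1.  0.  0.] F [-0.1  0.5  0.7] gap 0.0877 q7 1.63
shift mm [  26.2    0.3 -191.3]
```

View pics/p1.png

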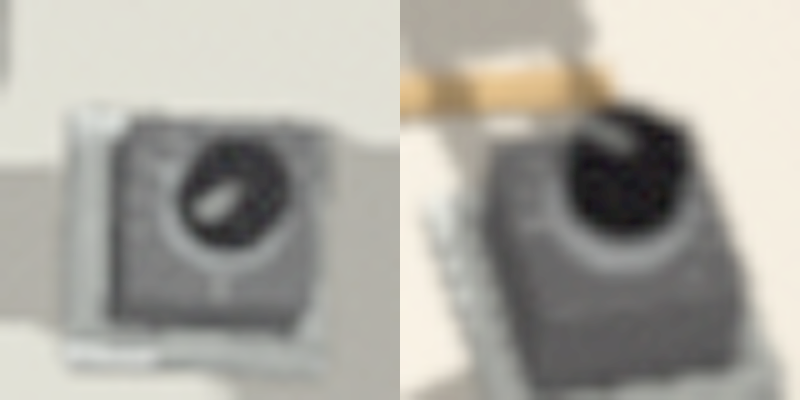

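View pics/p2.png

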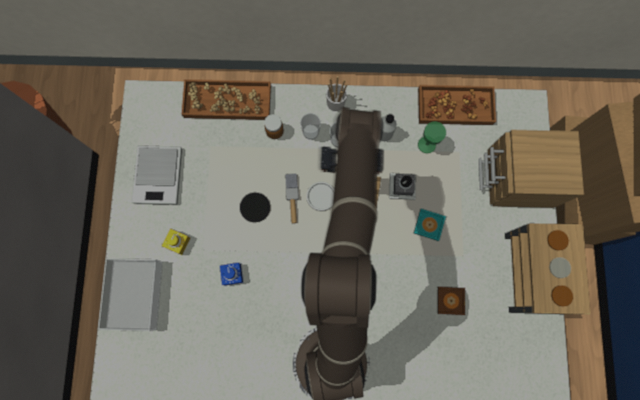

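```bash
cat > k.py <<'E'
from h import *
import pickle
def knob(c,u,v,w,th,seed):
    im=crop(c,u,v,w).astype(float).max(2)
    m=(im<th).astype(np.uint8)
    n,lab=cv2.connectedComponents(m)
    cs,_=cv2.findContours((lab==lab[seed[1],seed[0]]).astype(np.uint8),0,1); k=max(cs,key=cv2.contourArea)
    (cx,cy),rr=cv2.minEnclosingCircle(k); x,y,ww,hh=cv2.boundingRect(k)
    return im,(cx,cy),rr,(x,y,ww,hh)
def pointer(c,im,u,v,w,cw,th,rmax=.0185,z=.085):
    P=[];Wt=[]
    for rr in np.arange(.004,rmax,.0005):
        for a in np.radians(np.arange(0,360,3)):
            q=proj(c,[cw[0]+rr*np.cos(a),cw[1]+rr*np.sin(a),z]); p=((q+.5-np.array([u-w,v-w]))*16-.5).round().astype(int)
            g=im[p[1],p[0]]
            if g>th: P.append([rr*np.cos(a),rr*np.sin(a)]);Wt.append((g-th)*rr)
    P=np.array(P);Wt=np.array(Wt); m=(P*Wt[:,None]).sum(0)/Wt.sum(); return m, np.degrees(np.arctan2(m[1],m[0]))%360,len(P)
E
python3 - <<'E'
from k import *
t,s=pickle.load(open("b.pkl","rb"))
im,c0,rr,bb=knob(t,403,182,20,55,(360,280)); X=ray(t,*px(c0,403,182,20),.085); print(c0,rr,bb,X)
for cw in (X[:2],[.580,-.2316],[.582,-.2316],[.582,-.234]):
  print(np.round(cw,4),pointer(t,im,403,182,20,cw,62,.0165))
u,v,w=365,272,20
im,c0,rr,bb=knob(s,u,v,w,50,(370,290)); print(c0,rr,bb)
b=crop(s,u,v,w); print([int(x) for x in im[200:300:8,330]])
# pointer outer end visually in side crop px(16x): (592/10..)
for p in ((200,122),(240,150)):
    q=ray(s,*px(np.array(p)*1.6,u,v,w),.085); print(q)
q=proj(s,[.580,-.2316,.085]); print(((q+.5-[u-w,v-w])*10))
E
```

```text
(375.6571044921875, 303.4771728515625) 103.81559753417969 (279, 213, 200, 191) [ 0.57986276 -0.23154551  0.085     ]
[ 0.5799 -0.2315] (array([-0.00497695,  0.00650237]), np.float64(127.43063777929736), 266)
[ 0.58   -0.2316] (array([-0.00511526,  0.00655276]), np.float64(127.97653415119224), 269)
[ 0.582  -0.2316] (array([-0.00699858,  0.00640479]), np.float64(137.53662315965934), 260)
[ 0.582 -0.234] (array([-0.00701058,  0.00881433]), np.float64(128.49739032883272), 215)
(351.0, 273.5) 125.14102172851562 (231, 170, 241, 221)
[38, 46, 49, 42, 29, 19, 11, 7, 6, 6, 7, 7, 7]
[ 0.57630123 -0.22093671  0.085     ]
[ 0.58431342 -0.23303203  0.085     ]
[224.51682927 149.09824432]
```

```bash
python3 - <<'E'
from h import *
import pickle
t,s=pickle.load(open("b.pkl","rb"))
for n,p,z in(("bottle",(390,119),.15),("goblet",(435,130),.13),("cup",(340,138),.01)):
    X=ray(t,*p,z); print(n,X.round(3), np.hypot(*(X[:2]-[.58,-.2316])).round(3))
plan([.58,-.2316,.10],130)
E
```

```text
bottle [ 0.764 -0.172  0.15 ] 0.193
goblet [ 0.738 -0.319  0.13 ] 0.18
cup [ 0.745 -0.019  0.01 ] 0.269
t 11.5 pos [ 0.5848 -0.0397  0.1762] jaw az 88.63 tilt [-1.  0.  0.] F [-0.1  0.5  0.7] gap 0.0877 q7 1.63
shift mm [  76.2    0.2 -191.9]
turn [-0.722  0.    -0.   ] shift in target axes [  76.2  127.  -143.9]
```

>>> {"api": "move_arm", "payload": {
  "commands": [
    [0,0,0,0,0,-25,1],
    [0,0,0,0,0,-45,1],
    [0,0,0,0,0,-45,1],
    [0,0,0,0,0,-45,1],
    [0,0,0,0,0,-25,1],
    [0,0,0,0,0,-7,1],
    [0,0,0,0,0,0,1],
    [0,0,0,30,0,0,1],
    [0,0,0,25,0,0,1],
    [0,0,0,0,0,0,1]
  ]
}}

```text
time: 12.5
eef_pos: [0.5788, -0.2278, 0.118]
eef_rot: [-1.189, 1.221, 1.2]
wrist_force: [-0.2, 0.4, -0.9]
finger_gap: 0.0877
```

>>> {"api": "move_arm", "payload": {
  "commands": [
    [0,0,0,0,0,0,0.7],
    [0,0,0,0,0,0,0.7]
  ],
  "force": 10
}}

```text
time: 12.7
eef_pos: [0.5814, -0.2309, 0.1227]
eef_rot: [-1.194, 1.218, 1.191]
wrist_force: [-0.0, 0.2, -0.4]
finger_gap: 0.0752
```

```bash
python3 -c "
from h import *
plan([.580,-.2316,.068],88.6)"
```

```text
t 12.7 pos [ 0.5814 -0.2309  0.1227] jaw az 88.71 tilt [-1.e+00 -2.e-03 -2.e-04] F [-0.   0.2 -0.4] gap 0.0752 q7 1.99
shift mm [54.7  1.5 -0.7]
turn [ 0.0019 -0.0002  0.002 ] shift in target axes [54.7  1.4 -0.7]
```

>>> {"api": "move_arm", "payload": {
  "commands": [
    [0,0,0,10,1,-0.5,0.7],
    [0,0,0,20,0,0,0.7],
    [0,0,0,14,0,0,0.7],
    [0,0,0,7,0,0,0.7],
    [0,0,0,2,0,0,0.7],
    [0,0,0,0,0,0,0.7],
    [0,0,0,0,0,0,0.7]
  ]
}}

```text
time: 13.4
eef_pos: [0.5797, -0.2323, 0.0688]
eef_rot: [-1.192, 1.22, 1.191]
wrist_force: [0.2, -0.3, -0.7]
finger_gap: 0.0613
```

```bash
python3 -c "
from h import *
plan([.580,-.2316,.068],88.6)
b=cam('side')
im=crop(b,365,265,26,14)
cv2.imwrite('pics/k1.png',cv2.resize(np.clip((im/255.)**.6*300,0,255).astype(np.uint8),(600,600)))"
```

```text
t 13.4 pos [ 0.5797 -0.2323  0.0688] jaw az 88.63 tilt [-1.e+00 -9.e-04 -2.e-04] F [ 0.2 -0.3 -0.7] gap 0.0613 q7 2.01
shift mm [ 0.8 -0.3  0.7]
turn [ 0.0005 -0.0002  0.0009] shift in target axes [ 0.8 -0.3  0.7]
```

View pics/k1.png

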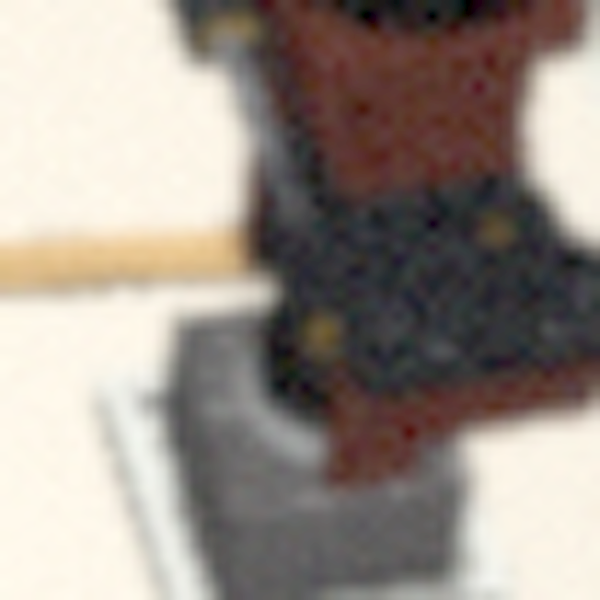

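>>> {"api": "move_arm", "payload": {
  "commands": [
    [0,0,0,0,0,0.5,0.3],
    [0,0,0,0,0,0,0.3],
    [0,0,0,0,0,0,0.3],
    [0,0,0,0,0,0,0.3],
    [0,0,0,0,0,0,0.3]
  ],
  "force": 14
}}

```text
time: 13.95
eef_pos: [0.5793, -0.2317, 0.0684]
eef_rot: [-1.192, 1.22, 1.191]
wrist_force: [-0.4, 0.2, 1.3]
finger_gap: 0.0355
```

```bash
python3 -c "
from h import *
plan([.580,-.2316,.068],88.6)"
```

```text
t 13.95 pos [ 0.5793 -0.2317  0.0684] jaw az 88.64 tilt [-1.e+00 -2.e-04 -1.e-04] F [-0.4  0.2  1.3] gap 0.0355 q7 2.01
shift mm [ 0.4 -0.7  0.1]
turn [ 0.0006 -0.0001  0.0002] shift in target axes [ 0.4 -0.7  0.1]
```

Gripped at 35.5 mm, so the fingers have the knob. First click is 24 degrees.

>>> {"api": "move_arm", "payload": {
  "commands": [
    [0.105,0,0,0,0,0,0.3],
    [0.105,0,0,0,0,0,0.3],
    [0.105,0,0,0,0,0,0.3],
    [0.104,0,0,0,0,0,0.3],
    [0,0,0,0,0,0,0.3],
    [0,0,0,0,0,0,0.3]
  ]
}}

```text
time: 14.55
eef_pos: [0.5795, -0.231, 0.0684]
eef_rot: [-0.88, 1.385, 0.88]
wrist_force: [0.5, 1.3, 1.9]
finger_gap: 0.0359
```

```bash
python3 -c "
from h import *
plan([.580,-.2316,.068],64.6); print(r.state()['ft_torque'])"
```

```text
t 14.55 pos [ 0.5795 -0.231   0.0684] jaw az 64.83 tilt [-1.e+00  0.e+00  4.e-04] F [0.5 1.3 1.9] gap 0.0359 q7 1.67
shift mm [ 0.4 -0.7 -0.3]
turn [ 0.0041  0.0004 -0.    ] shift in target axes [ 0.4 -0.7 -0.3]
[ 0.47316505 -0.0040015   0.01769525]
```

>>> {"api": "move_arm", "payload": {
  "commands": [
    [0.105,0,0,0,0,0,0.3],
    [0.105,0,0,0,0,0,0.3],
    [0.105,0,0,0,0,0,0.3],
    [0.105,0,0,0,0,0,0.3],
    [0,0,0,0,0,0,0.3],
    [0,0,0,0,0,0,0.3]
  ]
}}

```text
time: 15.15
eef_pos: [0.5798, -0.2308, 0.0684]
eef_rot: [-0.557, 1.497, 0.558]
wrist_force: [1.7, 3.2, 3.4]
finger_gap: 0.0357
```

>>> {"api": "move_arm", "payload": {
  "commands": [
    [0.105,0,0,0,0,0,0.3],
    [0.105,0,0,0,0,0,0.3],
    [0.105,0,0,0,0,0,0.3],
    [0.104,0,0,0,0,0,0.3],
    [0,0,0,0,0,0,0.3],
    [0,0,0,0,0,0,0.3]
  ]
}}

```text
time: 15.75
eef_pos: [0.5795, -0.2313, 0.0684]
eef_rot: [-0.231, 1.558, 0.232]
wrist_force: [0.8, 4.4, 4.4]
finger_gap: 0.0357
```

```bash
python3 -c "
from h import *
plan([.580,-.2316,.068],16.6); print(r.state()['ft_torque'])"
```

```text
t 15.75 pos [ 0.5795 -0.2313  0.0684] jaw az 16.89 tilt [-1.e+00  2.e-04  4.e-04] F [0.8 4.4 4.4] gap 0.0357 q7 0.98
shift mm [ 0.4 -0.4  0.4]
turn [ 0.0051  0.0004 -0.0002] shift in target axes [ 0.4 -0.4  0.4]
[ 0.87675691 -0.20087933 -0.07987024]
```

>>> {"api": "move_arm", "payload": {
  "commands": [
    [0.105,0,0,0,0,0,0.3],
    [0.105,0,0,0,0,0,0.3],
    [0.105,0,0,0,0,0,0.3],
    [0.108,0,0,0,0,0,0.3],
    [0,0,0,0,0,0,0.3],
    [0,0,0,0,0,0,0.3]
  ]
}}

```text
time: 16.35
eef_pos: [0.5797, -0.2315, 0.0685]
eef_rot: [0.1, 1.568, -0.101]
wrist_force: [2.7, 4.3, 4.5]
finger_gap: 0.0355
```

```bash
python3 -c "
from h import *
plan([.580,-.2316,.068],-7.4); print(r.state()['ft_torque'])
b=cam('side')
im=crop(b,365,265,26,14)
cv2.imwrite('pics/k2.png',cv2.resize(np.clip((im/255.)**.6*300,0,255).astype(np.uint8),(600,600)))"
```

```text
t 16.35 pos [ 0.5797 -0.2315  0.0685] jaw az -7.34 tilt [-1.e+00 -0.e+00  8.e-04] F [2.7 4.3 4.5] gap 0.0355 q7 0.63
shift mm [ 0.5 -0.   0.3]
turn [0.0011 0.0008 0.    ] shift in target axes [ 0.5 -0.   0.3]
[ 0.79955288 -0.59817519 -0.01952226]
```

View pics/k2.png

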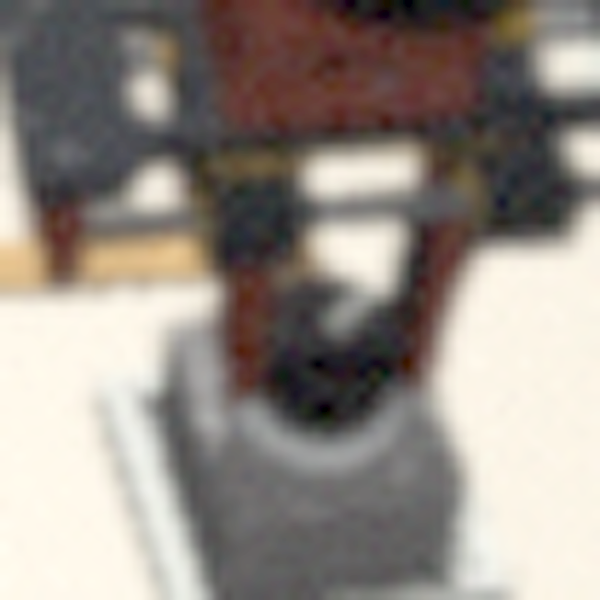

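>>> {"api": "move_arm", "payload": {
  "commands": [
    [0,0,0,0,0,0,0.6],
    [0,0,0,0,0,0,0.7],
    [0,0,0,0,0,0,0.8],
    [0,0,0,0,0,0,0.8],
    [0,0,0,-10,0,0,0.8],
    [0,0,0,-30,0,0,0.8],
    [0,0,0,-40,0,0,0.8],
    [0,0,0,-30,0,0,0.8],
    [0,0,0,0,0,0,0.8]
  ]
}}

```text
time: 17.3
eef_pos: [0.5811, -0.2333, 0.1833]
eef_rot: [0.104, 1.561, -0.107]
wrist_force: [0.3, 0.2, 0.6]
finger_gap: 0.0703
```

```bash
python3 -c "
from h import *
plan([.580,-.03,.18],-7.4)"
```

```text
t 17.3 pos [ 0.5811 -0.2333  0.1833] jaw az -7.7 tilt [-1.     -0.0013  0.0071] F [0.3 0.2 0.6] gap 0.0703 q7 0.55
shift mm [  2.8 201.3 -28.4]
turn [-0.0053  0.0071  0.0013] shift in target axes [  3.3 201.5 -27.3]
```

>>> {"api": "move_arm", "payload": {
  "commands": [
    [0,0,0,0,30,-4,0.8],
    [0,0,0,0,48,-6,0.8],
    [0,0,0,0,48,-6,0.8],
    [0,0,0,0,48,-6,0.8],
    [0,0,0,0,30,-5,0.8],
    [0,0,0,0,0,0,0.8],
    [0,0,0,0,0,0,0.8]
  ]
}}

```text
time: 18.0
eef_pos: [0.5795, -0.0254, 0.1781]
eef_rot: [0.103, 1.569, -0.104]
wrist_force: [0.4, -0.4, 0.1]
finger_gap: 0.0701
```

```bash
python3 - <<'E'
from k import *
t,s=avg("top"),avg("side"); pickle.dump((t,s),open("c.pkl","wb"))
def st(im): return np.clip((im/255.)**.6*300,0,255).astype(np.uint8)
a=crop(t,403,182,20);b=crop(s,365,272,20)
cv2.imwrite("pics/f1.png",np.hstack([cv2.resize(st(a),(400,400)),cv2.resize(st(b),(400,400))]))
cv2.imwrite("pics/f2.png",np.array(s["frame"]).astype(np.uint8))
im,c0,rr,bb=knob(t,403,182,20,55,(360,300)); X=ray(t,*px(c0,403,182,20),.085); print(c0,rr,bb,X)
for cw in (X[:2],[.580,-.2316],[.582,-.2316],[.582,-.234]):
  print(np.round(cw,4),pointer(t,im,403,182,20,cw,62,.0165))
E
```

```text
(385.7147216796875, 318.2861633300781) 102.3213882446289 (288, 218, 201, 196) [ 0.57682211 -0.2335389   0.085     ]
[ 0.5768 -0.2335] (array([0.01005564, 0.00369369]), np.float64(20.169564463406953), 159)
[ 0.58   -0.2316] (array([0.00713484, 0.00187746]), np.float64(14.742618337791615), 227)
[ 0.582  -0.2316] (array([0.00640666, 0.00256489]), np.float64(21.818555697792334), 228)
[ 0.582 -0.234] (array([0.00538542, 0.00444687]), np.float64(39.547268573651436), 229)
```

View pics/f1.png

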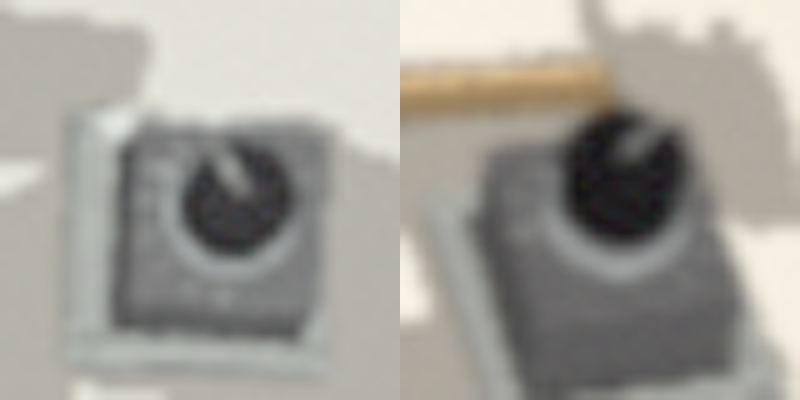

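View pics/f2.png

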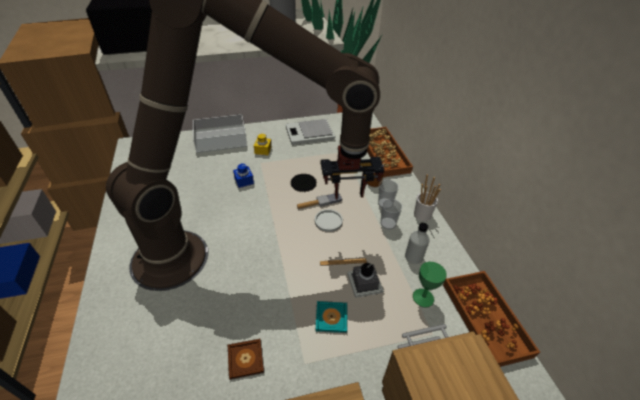

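```bash
python3 - <<'E'
from k import *
for f in("b.pkl","c.pkl"):
    t,s=pickle.load(open(f,"rb"))
    for n,c,(u,v,w) in(("top",t,(403,182,20)),("side",s,(365,272,20))):
        im=crop(c,u,v,w).astype(float).max(2); pts=[]
        for x in np.arange(-.0165,.0166,.0006):
            for y in np.arange(-.0165,.0166,.0006):
                if .002<np.hypot(x,y)<.0155:
                    q=proj(c,[.580+x,-.2316+y,.085]); p=((q+.5-np.array([u-w,v-w]))*16-.5).round().astype(int); pts.append((x,y,im[p[1],p[0]]))
        p=np.array(pts); th=p[:,2].min()+.5*(np.percentile(p[:,2],99)-p[:,2].min()); q=p[p[:,2]>th]
        l=cv2.fitLine(q[:,:2].astype(np.float32),cv2.DIST_HUBER,0,.01,.01).ravel(); m=q[:,:2].mean(0); d=l[:2]*np.sign(l[:2]@m)
        print(f,n,"line angle",np.degrees(np.arctan2(d[1],d[0])).round(1),"mean",m.round(4),len(q))
    # housing left & bottom edges in top image
s=r.state(); print(s["time"])
E
```

```text
b.pkl top line angle 127.3 mean [-0.0049  0.0063] 256
b.pkl side line angle -175.1 mean [-0.0021  0.0089] 439
c.pkl top line angle 43.5 mean [0.0077 0.0029] 334
c.pkl side line angle -25.0 mean [0.0046 0.0073] 422
18.8
```

```bash
python3 - <<'E'
from k import *
for f in("b","c"):
    t,s=pickle.load(open(f+".pkl","rb")); out=[]
    for c,(u,v,w) in((t,(403,182,12)),(s,(365,268,12))):
        im=np.clip((crop(c,u,v,w)/255.)**.6*330,0,255).astype(np.uint8); im=cv2.resize(im,(400,400)); k=400/24
        out.append(im)
    cv2.imwrite(f"pics/z{f}.png",np.hstack(out))
    for k6 in (1,2,3) if f=="b" else (5,6,7):
        a=np.radians(178.6-24*k6)
        L=[]
        for c,(u,v,w) in((t,(403,182,12)),(s,(365,268,12))):
            for rr in(0,.0165):
                q=proj(c,[.579+rr*np.cos(a),-.232+rr*np.sin(a),.085]); L.append(((q+.5-[u-w,v-w])*400/24).round().astype(int).tolist())
        print(f,k6,L)
E
```

```text
b 1 [[261, 188], [225, 261], [236, 185], [141, 168]]
b 2 [[261, 188], [197, 240], [236, 185], [154, 139]]
b 3 [[261, 188], [180, 209], [236, 185], [181, 118]]
c 5 [[261, 188], [188, 143], [236, 185], [256, 112]]
c 6 [[261, 188], [212, 119], [236, 185], [292, 128]]
c 7 [[261, 188], [244, 106], [236, 185], [319, 154]]
```

View pics/zc.png

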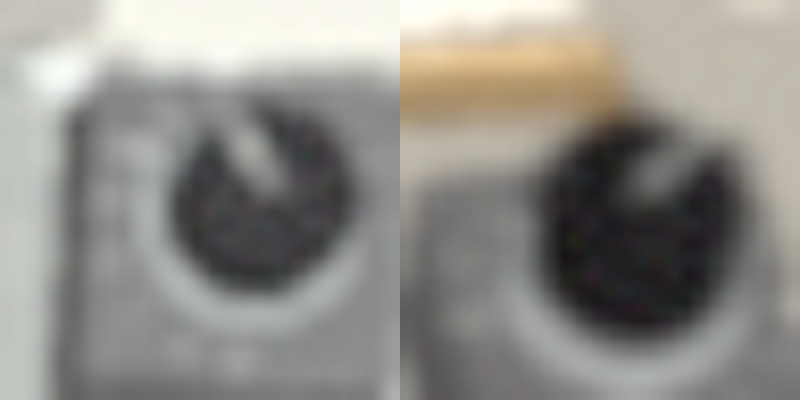

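View pics/zb.png

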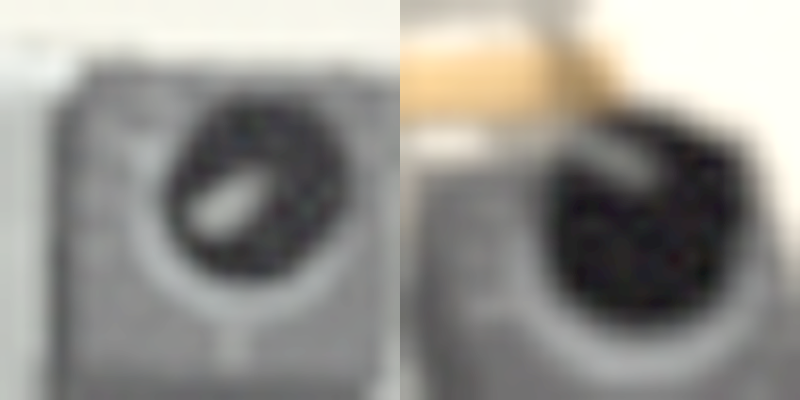

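```bash
python3 - <<'E'
from k import *
out=[]
for f in("b","c"):
    t,s=pickle.load(open(f+".pkl","rb"))
    im=np.clip((crop(s,366,282,15,26)/255.)**.6*330,0,255).astype(np.uint8); out.append(cv2.resize(im,(400,400)))
cv2.imwrite("pics/e.png",np.hstack(out))
E
```

```text
(no output)
```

View pics/e.png

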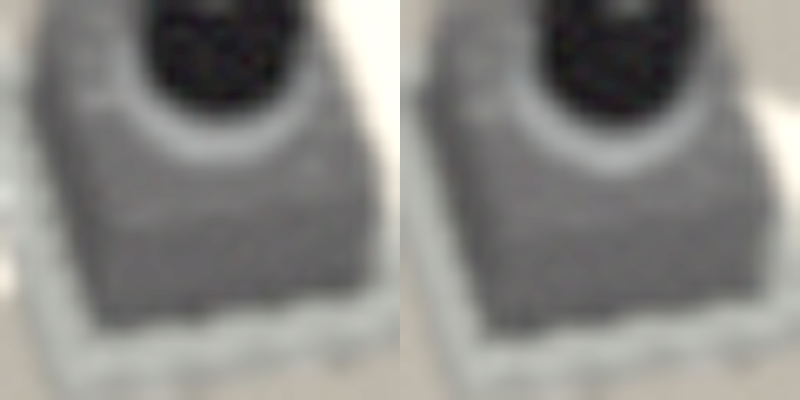

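```bash
python3 -c "
from h import *
print(r.finish_job())"
```

```text
the job is handed in; nothing more can be done
None
```

I gripped the grey lamp by its housing, set it down in the white square mould and let go. I then turned the knob clockwise from click 2 to click 6 in four 24° steps, released it, backed the arm away and handed the job in at about 19 s.

**Lamp:** the last pictures show it flat inside the rim. It slid about 2–3 mm in its 4 mm of play while the knob was turned.

**Knob:**
- **Top view:** the pointer direction matches click 6 well, at about 1° off. Its start direction read about 9° off click 2, which was the nearest click.
- **Side view:** the finish reads about 10° off click 6, which is still the nearest click. The start matched click 2 to about 1°.
- **Automatic fits:** my scripted pointer fits disagreed and were not usable. I judged the clicks by eye from enlarged pictures, and from the 96° the gripper turned.

**Ring:** I couldn't see its tab clearly enough to confirm it did not turn. The fingertips stayed about 8 mm above its top.

**Bystanders:** both cups, the bottle and the goblet stand upright in the last side picture. The jar is partly hidden by the gripper there, but the arm did not come near it.

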